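# First in, first out: restock the bottle lane

## Robot

A 6-joint arm with a two-finger parallel gripper is mounted at the origin on a cart in front of the work surface, level with it; the furniture and walls round the work are solid. World frame = base frame: x ahead of the robot, y to its left, z up, the work surface at z = 0. Lengths are in m, angles in rad, forces in N, time in s.
With the tool pointing down it reaches from about 0.425 to 1.125 m from the base axis. Payload 14.9 kg.
Tool frame: the origin (TCP) lies on the centre line of the jaws, within the pads' length; the fingertips stand nose_length ahead of it and the grasp point (between the pads) lies 11 mm behind it (nose_length is the distance from the TCP to the fingertips, in m); z points along the fingers, y is the line along which they close (so a half turn about z gives the same grasp; the last joint's range is limited). The gripper opens to 91 mm and grips with 3 to 60 N. Pads are 32 mm wide; open, the fingers measure 118 mm over their backs; the gripper's body (76 mm by 178 mm) begins 60 mm behind the grasp point.
Start: joints at [1.16, 0.379, 1.734, -0, 1.028, -0.033], TCP at [0.258, 0.651, 0.222] pointing down, gripper open.
Joint ranges: [-2.77, 2.77], [-0.74, 2.19], [0, 2.66], [-1.06, 4.2], [0.31, 2.87], [-3.08, 3.08]. Speed limits (rad/s): [1.89, 1.89, 2.39, 3.14, 3.14, 3.14].

## Interface

Orientations are given as a rotation vector (axis times angle).
In Python, from rig import move_to, move_linear, movej, move_gripper, hold, inverse_kinematics, get_obs, capture, MotionError, sign_off, nose_length gives the robot as it stands. Calls block until the motion is done:
- move_to(position, orientation): joint-space move of the TCP to a pose.
- move_linear(position, ori=None, velocity=0.15): straight line of the TCP; ori=None keeps the orientation; velocity is the mean speed in m/s.
- movej(angles): joint-space move.
- move_gripper(opening): opening from 0.0 (shut) to 1.0 (fully open); the grip force is fixed at half the most; returns when the fingers have stopped.
- hold(seconds).
- inverse_kinematics(position, orientation): joint angles nearest the present ones, or None.
- get_obs(): the state.
- capture(name): name is "scene" or "top" or "wrist"; returns a dict with "color" (400x640x3 uint8, red, green, blue), "z_map" (400x640 float32, m along the optical axis (not along the pixel's ray), 0 where there is no reading), "K" (3x3 intrinsics, pixels), "position" and "attitude" of the camera in the world. Camera axes: x right, y up, looking along -z (the intrinsics and any distortion apply to the point x, -y, -z); pixel columns grow to the right and rows downward; lengths in m; the calibration is good to about 2 mm. A picture is of the moment at which its call begins.
A pose or a line that the arm cannot do raises MotionError and nothing moves.
- sign_off(): hands the job in; it is judged then, once.
The state is a dict: "time_s": time; "qpos": joint angles; "qvel": joint speeds; "joint_efforts": joint torques, N m; "eef_pos": TCP position; "eef_rot": TCP orientation; "force": force on the tool from outside, world axes, zero at the start; "moment": the same for the moment, N m; "grip_width": opening from 0.0 (shut) to 1.0 (fully open); "grasp_force": force on a finger pad.
Only numpy, scipy, OpenCV 4.12 (cv2) and the standard library are available. Lean on these libraries where they do the work, as an engineer would, in place of code of your own. Each camera call takes 0.05 s, during which the arm holds its last target. There are 200 camera calls.

## Task

Restock the blue-capped bottles in the two-lane rack (it opens to the right) first-in-first-out: first bring the old bottle that stands at the back of its lane, under the top board, forward in the same lane until it is up against the blue lip at the front, then stand the new blue-capped bottle from the table in that lane close behind it, no more than two fingers' breadth from it. Keep both bottles upright, and do not disturb the white jar in the other lane or the tall red-capped bottle on the table.

Things in the scene. Friction and masses are not known exactly. Their poses are not given: they have to be found in the camera images.
- rack: fixed white rack with two lanes, 260 deep (x) x 250 wide (y) x 220 mm high, open to the robot's right. Origin: centre of underside, on the table; +x along the lanes to its back (world +y, give or take 13 degrees), +y to its near lane, by the robot. Deck top z = 12. Lane centre lines y = +55 and -55, each 72 wide between rails 5 thick, tops z = 30. Blue lips: inner face x = -118, top z = 30. Low back stop: inner face x = 118. Front half open above.
- near_lip (a point): foot of the near (+y of the rack) lane's blue front lip: on its inner face, at deck height, on the lane's centre line. Axes as the rack. A bottle against the lip has its origin 28 mm behind this point (+x of the rack).
- far_lip (a point): the same point for the far (-y of the rack) lane.
- board_edge (a point): middle of the lower front edge of the rack's top board, 208 mm above the table. The board reaches from here 80 mm back over the full 250 mm width; a timer and a small beaker are fixed on it (up to 275 mm above the table). It stands on two posts, 18 mm square, at its outer back corners, with small brackets; from 48 mm behind this edge forward nothing is below it but the lanes.
- old_bottle: the old stock: clear round bottle, blue screw cap, loose on the deck in either lane, near the back: its centre is 5 to 30 mm behind the top board's front edge. 56 mm across, 102 mm tall; cap 39 mm across, top 14 mm. Straight wall up to about 60 mm above its underside, then a sloping shoulder. About 0.2 kg. Origin: centre of its underside, z up.
- new_bottle: the new stock: an identical blue-capped bottle (56 mm across, 102 mm tall, about 0.2 kg), standing free on the table to the left or to the right of the rack as the robot sees it. Origin: centre of its underside, z up.
- jar: white wide-mouth jar, 52 mm across, 67 mm tall, loose, at the back of the other lane; leave it alone. Origin: centre of its underside.
- rinse_bottle: tall clear bottle with a red cap, 56 mm across, 152 mm tall, loose, on the table on the other side of the rack from the new bottle; leave it alone. Origin: centre of its underside.
Not all that is in view belongs to the job. What is shaped like the old_bottle but black or pink is not meant.

How it is judged:
On the way:
1. the old bottle stands upright at the front lip of its lane while the new bottle is still away from it (x of old_bottle in the frame of rack between -0.102 and -0.076 m and z of old_bottle in the frame of rack between 0.008 and 0.017 m and angle between old_bottle's own z axis and vertical below 0.1 rad and horizontal distance between new_bottle and old_bottle above 0.13 m and ((y of old_bottle in the frame of rack between 0.041 and 0.069 m and y of jar in the frame of rack between -0.069 and -0.041 m) or (y of old_bottle in the frame of rack between -0.069 and -0.041 m and y of jar in the frame of rack between 0.041 and 0.069 m))), for 0.2 s.
At the end, for the whole second after the job is handed in: The old bottle stands on the deck at the front of the lane it came from, within 14 mm of the front lip; the new bottle stands on the deck in the same lane behind it, with a gap of at most 36 mm between the two; both upright (within 0.1 rad), between the guide rails, and at rest (x of old_bottle in the frame of rack between -0.102 and -0.076 m and z of old_bottle in the frame of rack between 0.008 and 0.017 m and angle between each of old_bottle, new_bottle's own z axis and vertical below 0.1 rad and z of new_bottle in the frame of rack between 0.008 and 0.017 m and x of new_bottle in the frame of rack between -0.06 and 0.02 m and horizontal distance between new_bottle and old_bottle below 0.092 m and linear speed of each of old_bottle, new_bottle below 0.02 m/s and ((y of old_bottle in the frame of rack between 0.041 and 0.069 m and y of new_bottle in the frame of rack between 0.041 and 0.069 m and y of jar in the frame of rack between -0.069 and -0.041 m) or (y of old_bottle in the frame of rack between -0.069 and -0.041 m and y of new_bottle in the frame of rack between -0.069 and -0.041 m and y of jar in the frame of rack between 0.041 and 0.069 m))); the robot touches nothing.
It fails at once if a blue-capped bottle is tipped by more than 0.5 rad (angle between any of old_bottle, new_bottle's own z axis and vertical above 0.5 rad).
It fails at once if the white jar is moved by more than 15 mm or tipped (distance of jar from where it was at the start of the episode above 0.015 m or angle between jar's own z axis and vertical above 0.3 rad).
It fails at once if the red-capped bottle is moved by more than 15 mm or tipped (distance of rinse_bottle from where it was at the start of the episode above 0.015 m or angle between rinse_bottle's own z axis and vertical above 0.3 rad).
It also fails if it takes over 64 s, if anything falls off the work surface, if the arm or the gripper's body presses on something with over 40 N, if the wrist force passes 120 N, or if a joint passes its speed limit or range.

## Working session

There is one attempt and no reset: what is moved stays moved. The work goes in short steps, each a Python script; the robot and the scene stay as the last script left them, time stands still between calls to the robot, and variables do not carry over. Pictures are saved under pics/ and viewed, at most 10 in all, crops included, and the job is handed in when it is done.

```bash
ls; mkdir -p pics
python3 - <<'E'
from rig import *
import cv2,numpy as np
o=get_obs();print(o["time_s"],o["eef_pos"],o["eef_rot"],nose_length)
for n in("scene","top"):
    c=capture(n);cv2.imwrite(f"pics/{n}0.png",c["color"][...,::-1]);print(n,c["K"],c["position"],c["attitude"],(c["z_map"]>0).mean())
    np.savez(f"{n}0.npz",**c)
E
```

```text
pics
0.0 [0.25806197 0.65026278 0.22128445] [-5.89934490e-01 -3.08544007e+00  1.70672154e-03] 0.008
scene [[383.86628481   0.         320.94090023]
 [  0.         383.86628481 193.75557753]
 [  0.           0.           1.        ]] [ 0.03828335 -0.72585892  0.92465228] [ 0.85351485 -0.27988703 -0.6453616 ] 0.99578515625
top [[503.47665915   0.         323.34143613]
 [  0.         503.47665915 207.72565348]
 [  0.           0.           1.        ]] [0.19648128 0.09067341 1.46349345] [ 0.22377275 -0.26638524 -1.71304929] 0.9959765625
```

View pics/scene0.png

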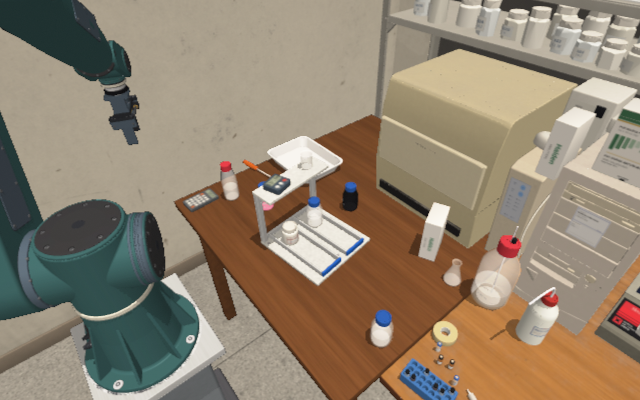

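View pics/top0.png

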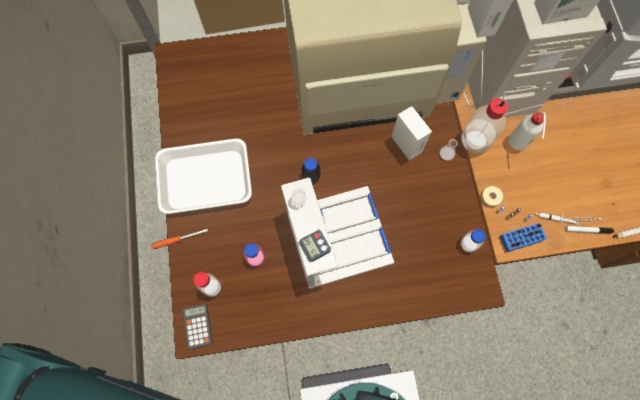

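```bash
cat > h.py <<'E'
import cv2,numpy as np
from scipy.spatial.transform import Rotation as R
def rays(c,uv):
    uv=np.atleast_2d(uv).astype(float);K=c["K"]
    d=np.c_[(uv[:,0]-K[0,2])/K[0,0],-(uv[:,1]-K[1,2])/K[1,1],-np.ones(len(uv))]
    return d@R.from_rotvec(c["attitude"]).as_matrix().T
def onplane(c,uv,z):
    d=rays(c,uv);p=np.asarray(c["position"]);return p+d*((z-p[2])/d[:,2])[:,None]
def cloud(c):
    v,u=np.mgrid[:c["z_map"].shape[0],:c["z_map"].shape[1]]
    return (np.asarray(c["position"])+rays(c,np.c_[u.ravel(),v.ravel()])*c["z_map"].reshape(-1,1)).reshape(*u.shape,3)
def blue(c):
    h=cv2.cvtColor(c["color"],cv2.COLOR_RGB2HSV);return cv2.inRange(h,(100,130,50),(130,255,255))
E
python3 - <<'E'
from h import *
for n in("scene","top"):
    c=dict(np.load(n+"0.npz"));P=cloud(c);m=blue(c)
    print(n,"table z",P[250,450] if n=="top" else P[330,330])
    k,l,s,_=cv2.connectedComponentsWithStats(m)
    for i in range(1,k):
        if s[i,4]<25: continue
        q=P[l==i];ct=cv2.findContours((l==i).astype(np.uint8),0,1)[0][0][:,0]
        r=cv2.minAreaRect((onplane(c,ct,.03)[:,:2]*1000).astype(np.float32))
        print(s[i],np.median(q,0).round(3),q.max(0).round(3),q.min(0).round(3),"rect z30",np.round(r[0]),np.round(r[1]),round(r[2],1))
c=dict(np.load("scene0.npz"))["color"]
a=cv2.resize(c[160:285,215:375],None,fx=4,fy=4,interpolation=2);b=cv2.resize(c[300:360,362:402],None,fx=4,fy=4,interpolation=2)
o=np.zeros((500,800,3),np.uint8);o[:,:640]=a;o[:240,640:]=b;
c=dict(np.load("top0.npz"))["color"];o[260:500,640:]=cv2.resize(c[215:275,460:500],None,fx=4,fy=4)
cv2.imwrite("pics/crop.png",o[...,::-1])
t=dict(np.load("top0.npz"));P=cloud(t);z=P[...,2]
bm=((z>.2)&(z<.24)&(P[...,0]>.3)).astype(np.uint8)
q=P[bm>0];print("board",np.median(z[bm>0]));r=cv2.minAreaRect((q[:,:2]*1000).astype(np.float32));print(r,cv2.boxPoints(r).round())
E
```

```text
scene table z [ 0.38918436 -0.29814198  0.00171244]
[345 182  11  11  97] [0.756 0.026 0.099] [0.78  0.049 0.925] [ 0.038 -0.726  0.079] rect z30 [814.  90.] [61. 37.] 47.1
[309 197  11  10  90] [0.603 0.037 0.112] [0.622 0.061 0.117] [0.585 0.022 0.098] rect z30 [659. 113.] [49. 36.] 49.5
[347 238  16  17  70] [ 0.629 -0.136  0.025] [ 0.666 -0.127  0.033] [ 0.59  -0.142  0.014] rect z30 [ 625. -139.] [84. 12.] 9.0
[322 258  19  18  86] [ 0.516 -0.151  0.026] [ 0.558 -0.143  0.925] [ 0.038 -0.726  0.014] rect z30 [ 515. -154.] [84. 12.] 8.2
[376 310  15  17 202] [ 0.471 -0.401  0.101] [ 0.492 -0.38   0.105] [ 0.454 -0.416  0.084] rect z30 [ 508. -373.] [48. 37.] 44.7
[401 360  56  40 982] [ 0.462 -0.551  0.029] [ 0.496 -0.497  0.925] [ 0.038 -0.726  0.005] rect z30 [ 460. -557.] [ 61. 118.] 8.0
top table z [ 0.4637763  -0.33578998  0.00294233]
[304 158  13  13 133] [0.759 0.037 0.102] [0.78  0.091 1.463] [0.196 0.019 0.09 ] rect z30 [789.  34.] [37. 40.] 81.2
[368 194  10  24  59] [ 0.63  -0.13   0.029] [ 0.665 -0.123  0.035] [ 0.591 -0.138  0.022] rect z30 [ 628. -131.] [75.  7.] 7.0
[503 227  43  23 452] [ 0.462 -0.549  0.029] [0.491 0.091 1.463] [ 0.196 -0.611  0.012] rect z30 [ 464. -551.] [ 49. 119.] 7.7
[380 228  10  24  63] [ 0.515 -0.145  0.03 ] [ 0.556 -0.138  0.039] [ 0.484 -0.152  0.022] rect z30 [ 520. -146.] [73.  7.] 7.1
[472 230  13  13 138] [ 0.473 -0.393  0.101] [ 0.491 -0.377  0.109] [ 0.456 -0.412  0.093] rect z30 [ 487. -419.] [35. 37.] 75.9
[245 244  13  13 135] [0.532 0.237 0.102] [0.55  0.254 0.109] [0.513 0.219 0.094] rect z30 [550. 244.] [35. 36.] 81.0
board 0.22065205542033106
((866.2144775390625, -8.15936279296875), (1034.5272216796875, 1708.70068359375), 0.22862780094146729) [[ 346.  844.]
 [ 352. -865.]
 [1387. -860.]
 [1380.  848.]]
```

View pics/crop.png

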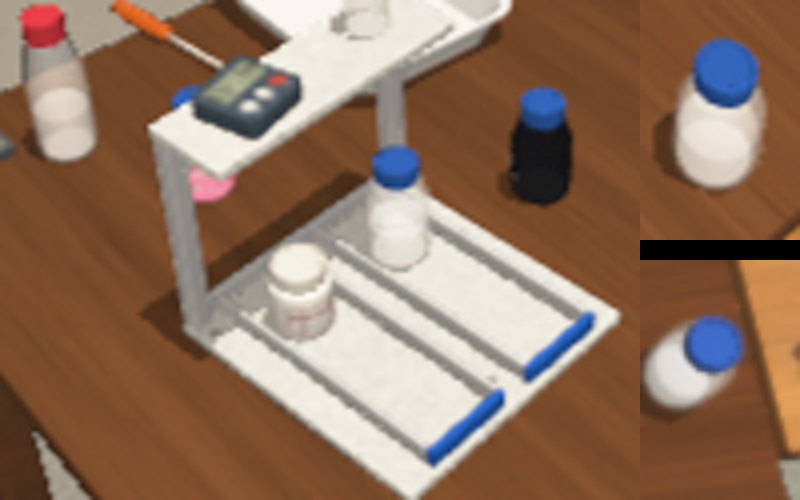

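The crop confirms the targets. Blue-cap candidates in the scene view:
- **(314,203):** clear bottle in the far lane. This is the old bottle.
- **(382,318):** clear bottle on the table to the right. This is the new bottle.
- **(350,190):** black, so a decoy.
- **(267,200):** pink, so a decoy.

The jar is in the near lane at (290,232) and the red-capped bottle is at (230,182).

```bash
cat >> h.py <<'E'
def capxy(c,uv0,z):
    k,l,s,ce=cv2.connectedComponentsWithStats(blue(c))
    i=1+np.argmin(np.linalg.norm(ce[1:]-uv0,axis=1));return onplane(c,ce[i],z)[0,:2],s[i,4]
def tool(yaw,th,flip=1):
    "tool z along rack x, pitched th below horizontal; y along +-rack y"
    X=np.array([-np.sin(yaw),np.cos(yaw),0]);Y=np.array([-np.cos(yaw),-np.sin(yaw),0])*flip
    Z=X*np.cos(th)-np.array([0,0,np.sin(th)])
    return R.from_matrix(np.c_[np.cross(Y,Z),Y,Z]).as_rotvec(),Z
E
python3 - <<'E'
from h import *
from rig import *
s=dict(np.load("scene0.npz"));t=dict(np.load("top0.npz"))
print("new",capxy(s,(383,318),.095),capxy(t,(478,236),.095));print("old",capxy(s,(314,202),.107));print("black s,t",capxy(s,(350,187),.095),capxy(t,(310,164),.095))
yaw=np.radians(7.8)
for th in (30,45,60):
  for f in(1,-1):
    r,Z=tool(yaw,np.radians(th),f)
    for nm,g in(("start",[.6,.05,.06]),("pre",[.61,-.08,.13]),("end",[.62,-.1,.06])):
        q=inverse_kinematics(list(np.array(g)+Z*.011),list(r));print(th,f,nm,None if q is None else np.round(q,2))
r,Z=tool(yaw,np.pi/2);print([inverse_kinematics(p,list(tool(yaw,np.pi/2,f)[0])) for f in(1,-1) for p in([.475,-.4,.05],[.61,-.04,.2])])
E
```

```text
new (array([ 0.47352857, -0.39886007]), np.int32(202)) (array([ 0.47429675, -0.39590407]), np.int32(138))
old (array([0.60533959, 0.04105237]), np.int32(90))
black s,t (array([0.7572341 , 0.02915562]), np.int32(97)) (array([0.76155618, 0.0366025 ]), np.int32(133))
30 1 start [-0.29  0.74  1.85  0.95  1.33  2.08]
30 1 pre [-0.46  0.68  1.76  0.8   1.5   2.13]
30 1 end [-0.48  0.81  1.7   0.79  1.46  2.07]
30 -1 start [-0.29  0.74  1.85  0.95  1.33 -1.06]
30 -1 pre [-0.46  0.68  1.76  0.8   1.5  -1.01]
30 -1 end [-0.48  0.81  1.7   0.79  1.46 -1.07]
45 1 start [-0.23  0.64  1.9   0.82  1.11  2.2 ]
45 1 pre [-0.42  0.58  1.81  0.67  1.3   2.21]
45 1 end [-0.44  0.71  1.77  0.68  1.25  2.15]
45 -1 start [-0.23  0.64  1.9   0.82  1.11 -0.95]
45 -1 pre [-0.42  0.58  1.81  0.67  1.3  -0.93]
45 -1 end [-0.44  0.71  1.77  0.68  1.25 -0.99]
60 1 start [-0.16  0.56  1.94  0.65  0.92  2.38]
60 1 pre [-0.35  0.49  1.86  0.52  1.11  2.34]
60 1 end [-0.37  0.62  1.83  0.53  1.04  2.28]
60 -1 start [-0.16  0.56  1.94  0.65  0.92 -0.76]
60 -1 pre [-0.35  0.49  1.86  0.52  1.11 -0.8 ]
60 -1 end [-0.37  0.62  1.83  0.53  1.04 -0.86]
[array([-0.73742259,  0.50243156,  1.94339336,  0.        ,  0.69576773,
        2.26803439]), array([-0.10360412,  0.26921989,  1.92955174,  0.        ,  0.94282102,
        2.90185285]), array([-7.37422586e-01,  5.02431562e-01,  1.94339336e+00, -4.44089210e-16,
        6.95767735e-01, -8.73558268e-01]), array([-0.10360412,  0.26921989,  1.92955174,  0.        ,  0.94282102,
       -0.2397398 ])]
```

Run:
```python
from h import *
from rig import *
yaw=np.radians(7.8);r,Z=tool(yaw,np.radians(45),-1)
o=get_obs();p=o["eef_pos"];move_to([p[0],p[1],.45],list(o["eef_rot"]))
move_to([.64,-.2,.40],list(r));print(get_obs()["time_s"],get_obs()["eef_pos"])
c=capture("wrist");np.savez("w1.npz",**c);cv2.imwrite("pics/w1.png",c["color"][...,::-1]);print(c["position"],c["attitude"])
```

```text
4.2917 [ 0.64021148 -0.19933925  0.40010157]
[ 0.64943824 -0.26353969  0.56418131] [0.53109604 0.03680122 0.13345402]
```

View pics/w1.png

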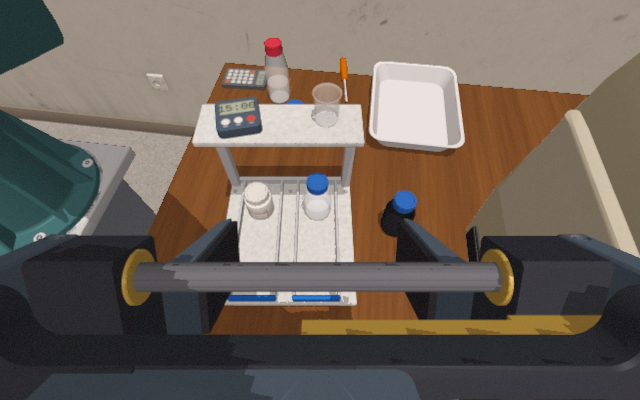

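The wrist view shows the old cap at (317,184), the lip strips at (252,298) and (316,298), and the board's front edge at about row 145. I'll measure from this nearer view.

Run:
```python
from h import *
c=dict(np.load("w1.npz"));print("old",capxy(c,(317,183),.107),"black",capxy(c,(404,200),.095))
k,l,s,ce=cv2.connectedComponentsWithStats(blue(c)[:312])
for i in range(1,k):
    if s[i,4]>40: print(s[i],ce[i])
    if s[i,4]>40 and s[i,1]>285:
        v,u=np.nonzero(l==i);us=np.unique(u)[3:-3];top=np.array([v[u==x].min()-.5 for x in us])
        P=onplane(c,np.c_[us,top],.03);f=np.polyfit(P[:,0],P[:,1],1);print("lip mid",P.mean(0).round(4),P[:,0].min(),P[:,0].max(),"ang",np.degrees(np.arctan(f[0])))
g=cv2.cvtColor(c["color"],cv2.COLOR_RGB2HSV)
E=[]
for u in list(range(205,355,4)):
    col=g[135:160,u].astype(int);print(u,col[:,2].tolist()) if u in(209,297,325) else 0
    d=np.diff(col[:,2]);E.append((u,135+np.argmin(d)+.5))
P=onplane(c,E,.208);f=np.polyfit(P[:,0],P[:,1],1);print("board",P[[0,-1]].round(3),np.median(P,0),np.degrees(np.arctan(f[0])))
```

```text
old (array([0.60638262, 0.04297462]), np.int32(374)) black (array([0.76027175, 0.03287938]), np.int32(437))
[287 100  16   4  49] [294.34693878 101.83673469]
[307 173  21  22 374] [316.88502674 183.32887701]
[392 191  25  23 437] [404.08924485 202.04118993]
[227 295  49   6 282] [251.16312057 297.5       ]
lip mid [ 0.5202 -0.1437  0.03  ] 0.4852436489502563 0.5552188464475399 ang 7.832454762950734
[292 295  48   6 283] [315.58303887 297.49469965]
lip mid [ 0.6277 -0.1289  0.03  ] 0.5935352769046165 0.6618326516653854 ang 7.832454762950752
209 [225, 227, 230, 232, 230, 226, 222, 216, 188, 172, 168, 155, 124, 130, 131, 134, 132, 134, 134, 132, 132, 132, 130, 130, 131]
297 [225, 225, 225, 223, 225, 224, 222, 217, 192, 169, 160, 149, 127, 130, 130, 127, 128, 128, 128, 125, 130, 126, 126, 125, 127]
325 [223, 225, 224, 225, 225, 224, 223, 216, 186, 171, 161, 147, 125, 131, 130, 132, 131, 131, 134, 134, 134, 133, 135, 133, 135]
board [[0.442 0.025 0.208]
 [0.659 0.055 0.208]] [0.55186337 0.03640256 0.208     ] 9.014666232617513
```

```bash
cat >> h.py <<'E'
yaw=np.radians(7.83);RX=np.array([-np.sin(yaw),np.cos(yaw),0]);RY=np.array([-np.cos(yaw),-np.sin(yaw),0])
O=np.array([.6277,-.129,0])+.118*RX+.055*RY
def W(x,y,z):return O+x*RX+y*RY+np.array([0,0,z])
def rackxy(p):d=np.r_[p,0][:3]-O;return d@RX,d@RY
E
python3 - <<'E'
from h import *
from rig import *
r,Z=tool(yaw,np.radians(45),-1);r=list(r)
G=lambda x,y,z:list(W(x,y,z)+Z*.011)
def st(m):
    o=get_obs();print(m,round(o["time_s"],2),o["force"].round(1),round(o["grip_width"],3),o["grasp_force"])
x0,y0=rackxy([.6064,.0430]);print(x0,y0)
move_to(G(-.03,y0,.18),r);move_linear(G(-.03,y0,.062),velocity=.12);st("pre")
move_linear(G(x0-.002,y0,.062),velocity=.08);st("at")
move_gripper(0.3);st("grip")
move_linear(G(x0-.002,y0,.065),velocity=.03);st("lift")
c=capture("scene");cv2.imwrite("pics/s2.png",cv2.resize(c["color"][120:320,200:460],None,fx=3,fy=3)[...,::-1])
E
```

```text
0.0552981735589773 -0.05733088848351462
pre 6.57 [ 0.5 -0.3  0.2] 0.998 0.0
at 7.76 [-0.   0.2  0.4] 1.001 0.0
grip 8.42 [-0.7  0.5 -0.2] 0.591 29.969828745815903
lift 8.67 [-0.5  0.1 -2.1] 0.597 29.948061530012637
```

View pics/s2.png

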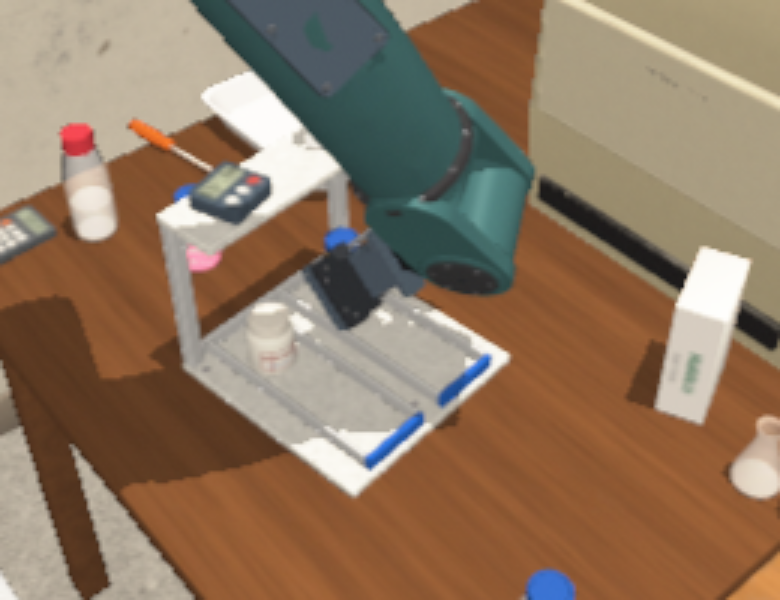

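The old bottle is held: 30 N on the pads, about 2 N of weight. Its cap shows beside the gripper at crop (341,238), and the jar and board are clear. Next I bring it forward.

Run:
```python
from h import *
from rig import *
r,Z=tool(yaw,np.radians(45),-1);r=list(r)
G=lambda x,y,z:W(x,y,z)+Z*.011
def st(m):
    o=get_obs();print(m,round(o["time_s"],2),o["force"].round(1),round(o["grip_width"],3),o["grasp_force"])
move_linear(list(G(-.089,-.055,.065)),velocity=.1);st("front")
move_linear(list(G(-.089,-.055,.0615)),velocity=.03);st("down")
move_gripper(1.0);st("open")
move_linear(list(G(-.089,-.055,.0615)-Z*.08),velocity=.12)
r2=list(tool(yaw,np.pi/2,-1)[0])
move_to(list(W(-.17,-.055,.33)),r2);st("up")
c=capture("wrist");np.savez("w3.npz",**c);cv2.imwrite("pics/w3.png",c["color"][...,::-1])
t=capture("top");np.savez("t3.npz",**t);cv2.imwrite("pics/t3.png",t["color"][...,::-1])
```

```text
front 10.29 [-0.1 -0.1 -1.9] 0.595 29.947928537148982
down 10.56 [-0.6 -0.7  5.6] 0.593 30.014704631175846
open 11.28 [ 0.5 -0.   0.5] 0.998 0.0
up 12.99 [-0.2 -0.9 -0.3] 0.998 0.0
```

View pics/w3.png

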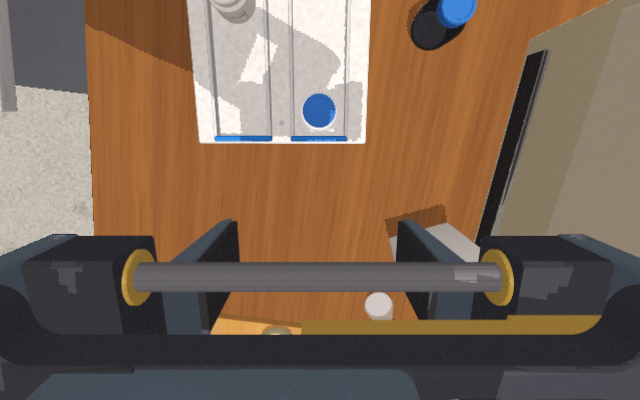

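The old bottle stands upright with its cap at (319,110), just behind the far lip at (319,139), and the jar is untouched. I'll measure it, then check the new bottle from near and grasp it.

Run:
```python
from h import *
from rig import *
c=dict(np.load("w3.npz"));p,a=capxy(c,(319,110),.111);print("old rack",rackxy(p),a)
k,l,s,ce=cv2.connectedComponentsWithStats(blue(c))
for i in range(1,k):
    if s[i,4]>40 and 133<ce[i][1]<145:
        v,u=np.nonzero(l==i);us=np.unique(u)[3:-3];P=onplane(c,[[x,v[u==x].min()-.5] for x in us],.03);print("lip rack",rackxy(P.mean(0)[:2]))
r2=list(tool(yaw,np.pi/2,-1)[0])
move_to([.474,-.50,.36],r2)
c=capture("wrist");cv2.imwrite("pics/w4.png",c["color"][...,::-1])
k,l,s,ce=cv2.connectedComponentsWithStats(blue(c))
for i in range(1,k):
    if s[i,4]>200: print(s[i],ce[i],onplane(c,ce[i],.099)[0])
print(get_obs()["time_s"])
```

```text
old rack (np.float64(-0.08493399665193631), np.float64(-0.0553761936576722)) 828
lip rack (np.float64(-0.11679576850103197), np.float64(0.05257131429791194))
lip rack (np.float64(-0.1167617211835628), np.float64(-0.055404359005045915))
[313  81  30  31 697] [327.43902439  96.39167862] [ 0.47362175 -0.39613756  0.099     ]
[ 291  163   31   73 1853] [306.22396114 198.14948732] [ 0.46391379 -0.53211535  0.099     ]
14.4917
```

View pics/w4.png

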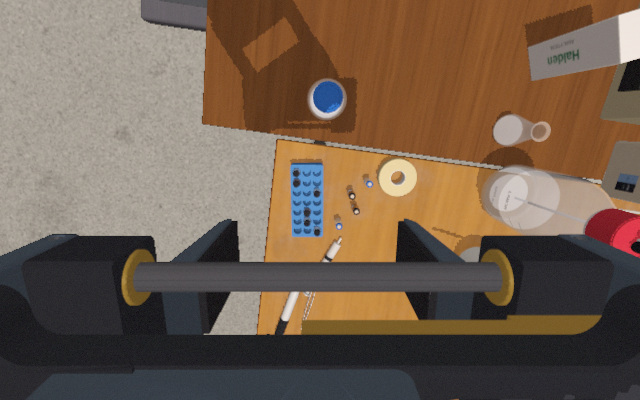

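The old bottle is about 3 mm off the lip and upright. The new bottle's cap is at (327,96), world (0.474, -0.396). The wrist camera sits on the +x side of the hand, so I'll turn the hand half a turn to keep it away from the board when placing.

Run:
```python
from h import *
from rig import *
r=list(tool(yaw,np.pi/2,1)[0])
def st(m):
    o=get_obs();print(m,round(o["time_s"],2),o["force"].round(1),round(o["grip_width"],3),o["grasp_force"])
place=lambda z:list(W(-.018,-.055,z))
n=[.4736,-.3961]
move_to(n+[.25],r);move_linear(n+[.041],velocity=.12);st("at")
q0=get_obs()["qpos"]
move_gripper(.3);st("grip");move_linear(n+[.20],velocity=.12);st("lift")
for z in(.2,.055):print(inverse_kinematics(place(z),r))
move_linear(place(.20),velocity=.15);st("over")
c=capture("scene");cv2.imwrite("pics/s5.png",cv2.resize(c["color"][120:320,200:460],None,fx=3,fy=3)[...,::-1])
```

```text
at 19.12 [-0.3 -0.1  0.3] 0.997 0.0
grip 19.77 [0.6 0.1 0.5] 0.593 30.00052430720075
lift 21.25 [-0.  -0.4 -2.3] 0.594 29.997935525830357
[-8.66123381e-02  2.74568332e-01  1.92250079e+00  4.44089210e-16
  9.44523527e-01  2.91832104e+00]
[-8.66123381e-02  4.86962031e-01  1.95618074e+00  4.44089210e-16
  6.98449887e-01  2.91832104e+00]
over 24.02 [-0.1  0.  -2.4] 0.597 29.997760039079893
```

View pics/s5.png

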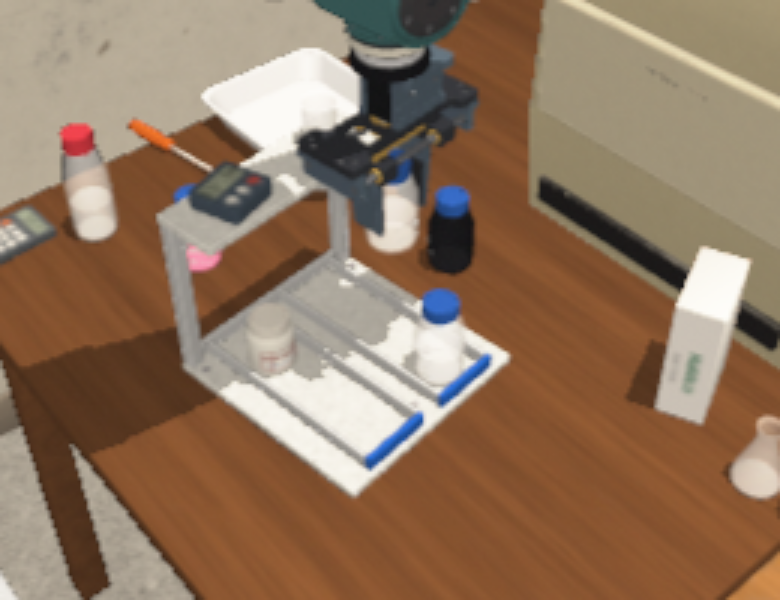

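The new bottle hangs upright over the lane at crop (392,215), with the old one at the lip at (440,340). Next I lower it, release and retreat.

Run:
```python
from h import *
from rig import *
def st(m):
    o=get_obs();print(m,round(o["time_s"],2),o["force"].round(1),round(o["grip_width"],3),o["eef_pos"].round(4))
place=lambda z:list(W(-.018,-.055,z))
move_linear(place(.062),velocity=.1);st("low");move_linear(place(.0535),velocity=.03);st("down")
f=get_obs()["force"]
if abs(f[0])<15 and abs(f[1])<15:
    move_gripper(1.0);st("open");move_linear(place(.3),velocity=.12)
    r=list(tool(yaw,np.pi/2,-1)[0]);move_to(list(W(-.17,-.055,.33)),r);hold(.3);st("up")
    c=capture("wrist");np.savez("w6.npz",**c);cv2.imwrite("pics/w6.png",c["color"][...,::-1])
    k,l,s,ce=cv2.connectedComponentsWithStats(blue(c))
    for i in range(1,k):
        if s[i,4]>200:print(s[i],rackxy(onplane(c,ce[i],.111)[0,:2]))
```

```text
low 25.6 [ 0.1 -0.4 -1.3] 0.592 [ 0.6145 -0.03    0.0626]
down 26.03 [-0.1 -0.5 -2.1] 0.596 [ 0.614  -0.0299  0.0532]
open 26.76 [ 0.8  0.1 -0.6] 1.002 [ 0.6141 -0.0299  0.0535]
up 32.1 [ 0.9  0.3 -0.4] 1.001 [ 0.6348 -0.1805  0.33  ]
[435   0  39  28 870] (np.float64(0.01602694949922431), np.float64(-0.20138682971379349))
[ 301   28   33   39 1011] (np.float64(-0.0188527024283331), np.float64(-0.05514071854406644))
[302  93  32  33 824] (np.float64(-0.08486628623971822), np.float64(-0.055391000036559904))
[214 135  57   5 282] (np.float64(-0.1165761414066265), np.float64(0.03386511396792633))
[290 135  56   5 277] (np.float64(-0.11662173201594299), np.float64(-0.05535421007401466))
```

View pics/w6.png

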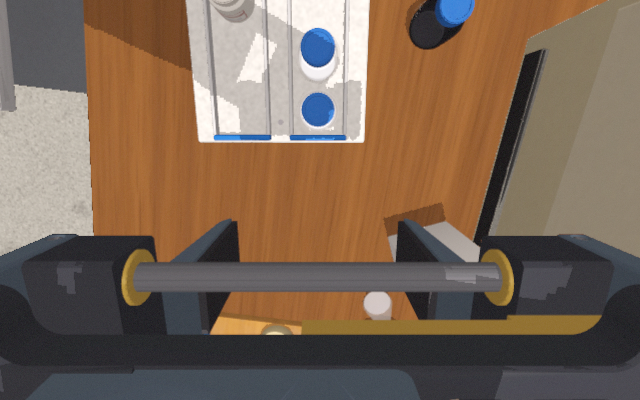

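Both bottles stand in the far lane: old cap at (318,109) by the lip, new cap at (318,47), about 66 mm apart. All within limits, and the robot is clear.

```bash
python3 -c "
from rig import *
print(sign_off(),get_obs()['time_s'])"
```

```text
the job is handed in; nothing more can be done
the job is handed in; nothing more can be done
```

The job is handed in at about 32 s of the 64 s allowed: the old bottle stands about 3 mm from the far lane's lip, with the new one about 10 mm behind it; both are upright, and the jar and red-capped bottle were never touched. The sign-off gave no verdict.

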